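# Put the washed sharpening stones away in the stone rack

## Robot

A 7-joint arm with a two-finger parallel gripper is mounted at the origin on the work surface. World frame = base frame: x ahead of the robot, y to its left, z up, the work surface at z = 0. Lengths are in m, angles in rad, forces in N, time in s.
With the tool pointing down it reaches from about 0.425 to 0.925 m from the base axis. Payload 6.8 kg.
Tool frame: the origin (TCP) lies midway between the tips of the shut fingers; the grasp point (between the pads) lies 19 mm behind it; z points along the fingers, y is the line along which they close (so a half turn about z gives the same grasp; the last joint's range is limited). The gripper opens to 85 mm and grips with 20 to 120 N. Pads are 22 mm wide; open, the fingers measure 114 mm over their backs; the gripper's body (76 mm by 85 mm) begins 54 mm behind the grasp point. The pads swing forward as they close: fully open they stand 13 mm farther back than shut.
Start: joints at [1.018, 0.477, 0.022, 1.555, -0.011, 1.109, -0.083], TCP at [0.29, -0.609, 0.231] pointing down, gripper open.
Joint ranges: [-2.96, 2.96], [-0.34, 2.1], [-1.41, 1.46], [0.24, 2.44], [-1.37, 4.51], [0.17, 1.92], [-2.96, 2.96]. Speed limits (rad/s): [2.39, 2.39, 3.14, 3.14, 3.14, 3.14, 3.14].

## Interface

Orientations are given as a unit quaternion [w, x, y, z].
In Python, from station import bot, imaging gives the robot as it stands.
- The arm moves only by the tool move_arm, never from a script. Its argument "commands" is a list that holds one entry, the list of rows, each a list of 7 numbers: the shift along the tool's x, y, z in m, then the turn, a rotation vector about the tool's x, y, z in degrees, then the finger opening in m, from 0 to 0.0854. In form: [[[x, y, z, rx, ry, rz, grip], ...]]. A call has 1 to 20 rows; each row shifts and turns the commanded pose from where the row before left it, along the tool's axes as they then stand; what a row does not reach is not made up. A row lasts 1/8 s, in which the tool goes at most 62.5 mm and 10.7 degrees, less where a joint would pass 70% of its speed; a pose out of reach is approached as far as the arm can. A call is refused whole if a number of a shift passes 0.0625 or a number of a turn 10.7, either way. A call with a gripper value outside its range is refused whole. The fingers move at their own pace and stop on an object; "squeeze" is the grip in N (left out, the last holds). Time passes only in rows, so rows that do not move let the fingers close. It gives the time, the measured TCP pose, the force, the opening and the grip force at its end, in the units of the state.
- bot.get_obs(): the state, without advancing time (a new reading comes with each control period).
- imaging.read_camera(name): name is "scene" or "top"; returns the picture (480x640x3 uint8, red, green, blue); there is no depth.
- imaging.calibration(name): a dict with "intrinsics" (3x3 intrinsics, pixels), "k1" (the pictures are not rectified: a ray, as slopes to the right and down, at radius r is drawn at 1 + k1 r^2 times it, then the intrinsics apply), "extrinsics" (4x4, takes a point from camera to world coordinates). Camera axes: x right, y down, z forward; pixel columns grow to the right and rows downward; lengths in m; the calibration is good to about 2 mm. A picture is of the moment at which its call begins. calibration takes no time and is no camera call.
- bot.hand_in(): hands the job in; it is judged then, once.
The state is a dict: "t": time; "q": joint angles; "joint_vel": joint speeds; "joint_torque": joint torques, N m; "eef_pos": TCP position; "tool_rot": TCP orientation; "contact_force": force on the tool from outside, world axes, zero at the start; "torque": the same for the moment, N m; "gripper_width": opening from 0.0 (shut) to 1.0 (fully open); "grasp_force": force on a finger pad.
Only numpy, scipy, OpenCV 4.12 (cv2) and the standard library are available. Lean on these libraries where they do the work, as an engineer would, in place of code of your own. Each camera call takes 0.05 s, during which the arm holds its last target. There are 200 camera calls.

## Task

Two sharpening stones have been washed and stand on edge on the sheet pan; put both away on edge in the stone rack, each lying across both cheeks in the slot made for its thickness. Lower each one upright against the straight fingers (do not drop it) until it stops wedged, and press it down with about 15 N so that it sits tight; the stones are brittle, so do not push one with more than 20 N. Finish one stone, pressed tight and let go, before you fetch the other, and leave everything else where it is.

Things in the scene. Friction and masses are not known exactly. Their poses are not given: they have to be found in the camera images.
- stone_thick: Thick sharpening stone, grey-beige, a plain block 180 x 25 x 60 mm (its x, y, z), 0.46 to 0.7 kg, standing on its long narrow edge on the pan. Origin: centre of its underside; x along its length, y through its thickness, z up.
- stone_thin: Thin sharpening stone, same stuff, a plain block 180 x 15 x 60 mm (its x, y, z), 0.29 to 0.43 kg, standing on its long narrow edge on the pan, about 100 mm from the thick one. Origin and axes as for the thick stone. Which of the two stands left or right changes.
- rack: Stone rack, fixed, 170 x 230 x 70 mm: white drip tray (4 mm floor) with two metal cheeks 18 mm thick at x = -55 and +55 mm, 92 mm open between them. Origin: centre of underside; x: the way the stones lie, across both cheeks; y: along the row of 3 slots, 62 mm apart; z up. Finger tops at z = 70, slot floors at 28 mm. Rigid under the job's forces; a pressed stone is held by friction.
- slot_thick (a point): Mouth of the 25 mm stone's slot: at the finger tops, midway between the cheeks, 12.5 mm in +y of the straight fingers' face (middle of a 25 mm stone lying flat on them). Rack's axes. Every slot has upright straight fingers on its -y side, sloping fingers on its +y side that lean outward going up: it narrows downward by 2.5 mm per 10 mm of depth.
- slot_thin (a point): Mouth of the 15 mm stone's slot: at the finger tops, midway between the cheeks, 7.5 mm in +y of the straight fingers' face (middle of a 15 mm stone lying flat on them). Rack's axes; made like the other slots.
- slot_mid (a point): Mouth of the middle slot, made for the 20 mm stone that is in use elsewhere; it stays empty. Rack's axes; made like the other slots. Towards +y of the rack the slots go from wide to narrow: for 25, 20 and 15 mm.
- carriages (a point): Midpoint of the rack, 17 mm up, by the carriages of the sloping fingers. As stones wear, each slot's carriage is set by hand within 5 mm along y and locked with a wing nut: at the tops a slot is 3 to 8 mm wider than its stone, and a stone's underside stops 12 to 32 mm below the finger tops, each slot by itself, up to 4 mm deeper when pressed: to be felt.
- pan: Aluminium sheet pan, fixed, 330 x 245 mm with a rim 25 mm high; its floor, on which the stones stand, is 3 mm above the table. Origin: centre of its underside, x along its length.
- slurry_stone: Bystander: small dark slurry stone, 26 x 60 x 20 mm, lying on the pan near its far (+x) end. Origin at its underside.
- pinch: Bystander: small steel bowl, 90 mm across, 45 mm tall, on the table. Origin at its underside.
- squeeze1: Bystander: squeeze bottle, 200 mm tall, 58 mm across. Origin at its underside.
- squeeze2: Bystander: squeeze bottle, 200 mm tall, 58 mm across. Origin at its underside.

How it is judged:
On the way, in this order (a step that is already met when the one before it is completed fails the run):
1. one stone stands in its own slot and is pressed down there by the fingers for 0.2 s (its contact forces on the rack sum to over 15 N, as under a push of 10 N) (((y of stone_thick in the frame of rack between -0.065 and -0.059 m and x of stone_thick in the frame of rack between -0.025 and 0.025 m and z of stone_thick in the frame of rack between 0.031 and 0.061 m and angle between stone_thick's own z axis and vertical below 0.1 rad and contact force between stone_thick and rack above 0.5 N and contact force between stone_thick and rack above 15 N and contact force between stone_thick and the fingers above 5 N) or (y of stone_thin in the frame of rack between 0.059 and 0.065 m and x of stone_thin in the frame of rack between -0.025 and 0.025 m and z of stone_thin in the frame of rack between 0.031 and 0.061 m and angle between stone_thin's own z axis and vertical below 0.1 rad and contact force between stone_thin and rack above 0.5 N and contact force between stone_thin and rack above 15 N and contact force between stone_thin and the fingers above 5 N))), for 0.2 s.
2. after that (one at a time) the other stone too is pressed down by the fingers in its own slot (over 15 N in all) for 0.2 s, while the first stands in its own (((y of stone_thick in the frame of rack between -0.065 and -0.059 m and x of stone_thick in the frame of rack between -0.025 and 0.025 m and z of stone_thick in the frame of rack between 0.031 and 0.061 m and angle between each of stone_thick, stone_thin's own z axis and vertical below 0.1 rad and contact force between each of stone_thick, stone_thin and rack above 0.5 N and contact force between stone_thick and rack above 15 N and contact force between stone_thick and the fingers above 5 N and y of stone_thin in the frame of rack between 0.059 and 0.065 m and x of stone_thin in the frame of rack between -0.025 and 0.025 m and z of stone_thin in the frame of rack between 0.031 and 0.061 m) or (y of stone_thin in the frame of rack between 0.059 and 0.065 m and x of stone_thin in the frame of rack between -0.025 and 0.025 m and z of stone_thin in the frame of rack between 0.031 and 0.061 m and angle between each of stone_thin, stone_thick's own z axis and vertical below 0.1 rad and contact force between each of stone_thin, stone_thick and rack above 0.5 N and contact force between stone_thin and rack above 15 N and contact force between stone_thin and the fingers above 5 N and y of stone_thick in the frame of rack between -0.065 and -0.059 m and x of stone_thick in the frame of rack between -0.025 and 0.025 m and z of stone_thick in the frame of rack between 0.031 and 0.061 m))), for 0.2 s.
At the end, for the whole second after the job is handed in: Both stones at rest, let go, each touching the rack in the slot of its thickness: within 3 mm of flat on the straight fingers along the row, within 25 mm of the rack's middle lengthwise, upright within 0.1 rad, underside 31 to 61 mm above the rack's underside (y of stone_thick in the frame of rack between -0.065 and -0.059 m and x of stone_thick in the frame of rack between -0.025 and 0.025 m and z of stone_thick in the frame of rack between 0.031 and 0.061 m and angle between each of stone_thick, stone_thin's own z axis and vertical below 0.1 rad and contact force between each of stone_thick, stone_thin and rack above 0.5 N and contact force between each of stone_thick, stone_thin and the fingers below 0.05 N and linear speed of each of stone_thick, stone_thin below 0.01 m/s and y of stone_thin in the frame of rack between 0.059 and 0.065 m and x of stone_thin in the frame of rack between -0.025 and 0.025 m and z of stone_thin in the frame of rack between 0.031 and 0.061 m).
It fails at once if a stone is pushed too hard: its contact forces on the rack, the wedging counted, sum to more than 45 N (a push of 22 N or more) (contact force between any of stone_thick, stone_thin and rack above 45 N).
It fails at once if a stone is dropped: it falls faster than 0.5 m/s with no finger on it (a fall of 13 mm) ((contact force between stone_thick and the fingers below 0.01 N and linear speed of stone_thick above 0.5 m/s) or (contact force between stone_thin and the fingers below 0.01 N and linear speed of stone_thin above 0.5 m/s)).
It fails at once if a bystander is moved more than 30 mm (distance of any of slurry_stone, squeeze1, squeeze2, pinch from where it was at the start of the episode above 0.03 m).
It also fails if it takes over 64 s, if anything falls off the work surface, if the arm or the gripper's body presses on something with over 40 N, if the wrist force passes 120 N, or if a joint passes its speed limit or range.

## Working session

There is one attempt and no reset: what is moved stays moved. The work goes in short steps, Python scripts to look and compute and a tool call to move; the robot and the scene stay as the last step left them, time stands still between calls to the robot, and variables do not carry over. Pictures are saved under pics/ and viewed, at most 10 in all, crops included, and the job is handed in when it is done.

Besides the shell and the picture viewer there is one more tool, called after "Emit:" as a command line: name --argument value ..., lists and objects as JSON in quotes. move_arm: Moves the arm, as the interface text tells. Its arguments: {"type":"object","properties":{"commands":{"type":"array","items":{"type":"array","items":{"type":"array","items":{"type":"number"}}}},"squeeze":{"type":"number"}},"required":["commands"]}

```bash
mkdir -p pics
python3 - <<'E'
from station import bot, imaging
import cv2, numpy as np
np.set_printoptions(precision=4,suppress=True)
for n in ("scene","top"):
    im=imaging.read_camera(n); cv2.imwrite(f"pics/{n}0.png",im[:,:,::-1])
    c=imaging.calibration(n); print(n,c["intrinsics"].tolist(),c["k1"]); print(c["extrinsics"])
print(bot.get_obs())
E
```

```text
scene [[462.11374422735827, 0.0, 320.6010045792499], [0.0, 462.11374422735827, 233.70514859026883], [0.0, 0.0, 1.0]] -0.039056148191743335
[[-0.4013  0.7054 -0.5843  1.2842]
 [ 0.916   0.3086 -0.2565  0.3106]
 [-0.0007 -0.6381 -0.77    1.0097]
 [ 0.      0.      0.      1.    ]]
top [[505.4181467644207, 0.0, 321.1955569835071], [0.0, 505.4181467644207, 238.84236876340552], [0.0, 0.0, 1.0]] -0.08132998715516901
[[-0.0045 -0.999   0.0446  0.5274]
 [-1.      0.0046  0.0017 -0.0125]
 [-0.0019 -0.0446 -0.999   1.3078]
 [ 0.      0.      0.      1.    ]]
{'t': 0.1, 'q': array([ 1.0179,  0.4777,  0.0224,  1.5563, -0.0115,  1.1093, -0.0831]), 'joint_vel': array([-0.0016, -0.0023,  0.0015, -0.0028, -0.0009,  0.001 , -0.0012]), 'joint_torque': array([  0.0039, -59.7769,   1.614 , -28.1954,   0.0129,   0.0052,
        -0.    ]), 'eef_pos': array([ 0.2902, -0.6088,  0.2304]), 'tool_rot': array([-0.0008,  0.9754,  0.2206, -0.0002]), 'contact_force': array([-0.4188,  0.6879, -0.6831]), 'torque': array([ 0.0188, -0.0497, -0.011 ]), 'grasp_force': 0.0, 'gripper_width': 1.0023351078850884}
```

View pics/top0.png

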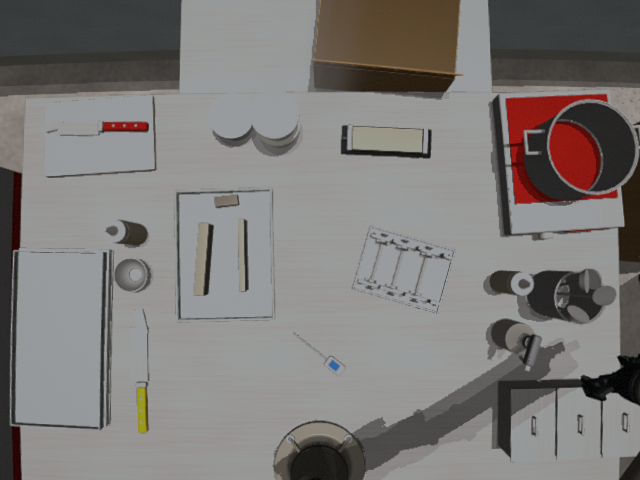

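View pics/scene0.png

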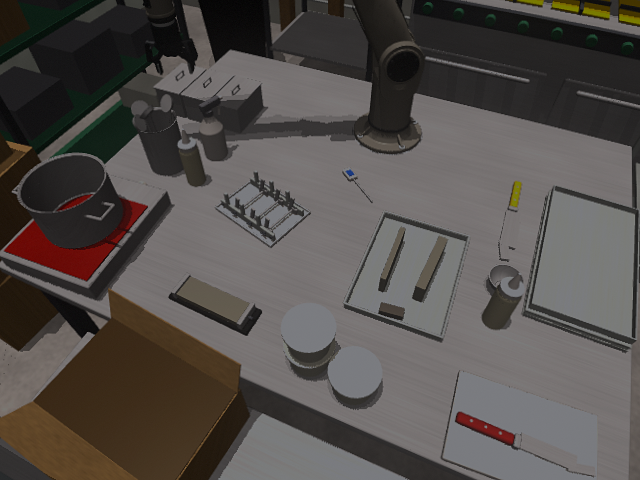

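The top view shows the pan with the thick stone at about (203,258) and the thin one at (242,255). The rack is at about (405,270), turned about 15°. I'll zoom in on both.

```bash
cat > h.py <<'E'
import cv2, numpy as np
from station import bot, imaging
np.set_printoptions(precision=4,suppress=True)
def plane(n,uv,z):
    c=imaging.calibration(n);K=c["intrinsics"];T=np.array(c["extrinsics"])
    p=(np.atleast_2d(uv)-[K[0][2],K[1][2]])/K[0][0]
    s=p.copy()
    for _ in range(10): s=p/(1+c["k1"]*(s**2).sum(1,keepdims=True))
    d=np.c_[s,np.ones(len(s))]@T[:3,:3].T
    return T[:3,3]+d*((z-T[2,3])/d[:,2:])
def proj(n,P):
    c=imaging.calibration(n);K=c["intrinsics"];T=np.array(c["extrinsics"])
    q=(np.atleast_2d(P)-T[:3,3])@T[:3,:3]; s=q[:,:2]/q[:,2:]
    return s*(1+c["k1"]*(s**2).sum(1,keepdims=True))*K[0][0]+[K[0][2],K[1][2]]
E
python3 - <<'E'
import cv2,numpy as np
a=cv2.imread("pics/top0.png"); b=cv2.imread("pics/scene0.png")
cv2.imwrite("pics/rack_top.png",cv2.resize(a[220:320,345:465],None,fx=6,fy=6,interpolation=cv2.INTER_CUBIC))
cv2.imwrite("pics/rack_sc.png",cv2.resize(b[165:250,210:320],None,fx=7,fy=7,interpolation=cv2.INTER_CUBIC))
s=a[180:330,170:280]
hsv=cv2.cvtColor(a,cv2.COLOR_BGR2HSV)
for p in [(203,250),(242,255),(197,280),(246,255),(211,255),(227,201),(260,250)]: print(p,a[p[1],p[0]],hsv[p[1],p[0]])
print(hsv[258,192:216].tolist()); print(hsv[255,234:252].tolist())
E
```

```text
(203, 250) [128 143 150] [ 20  37 150]
(242, 255) [139 153 154] [ 28  25 154]
(197, 280) [126 140 147] [ 20  36 147]
(246, 255) [36 38 40] [15 26 40]
(211, 255) [102 102 101] [ 90   3 102]
(227, 201) [103 114 122] [ 17  40 122]
(260, 250) [158 155 153] [108   8 158]
[[102, 8, 159], [108, 8, 158], [105, 10, 158], [96, 9, 145], [25, 20, 142], [23, 37, 146], [21, 40, 147], [20, 38, 147], [22, 33, 147], [20, 36, 148], [22, 37, 150], [19, 37, 151], [21, 35, 153], [23, 35, 146], [23, 38, 88], [21, 48, 37], [17, 56, 32], [27, 82, 28], [30, 11, 48], [105, 8, 128], [102, 8, 156], [110, 10, 158], [108, 8, 158], [102, 8, 157]]
[[105, 10, 158], [102, 8, 158], [102, 8, 158], [108, 8, 152], [30, 9, 114], [21, 34, 148], [22, 32, 153], [22, 32, 153], [28, 25, 154], [30, 26, 148], [25, 39, 84], [17, 46, 39], [15, 26, 40], [120, 6, 92], [100, 10, 158], [102, 8, 160], [108, 8, 159], [105, 6, 157]]
```

View pics/rack_top.png

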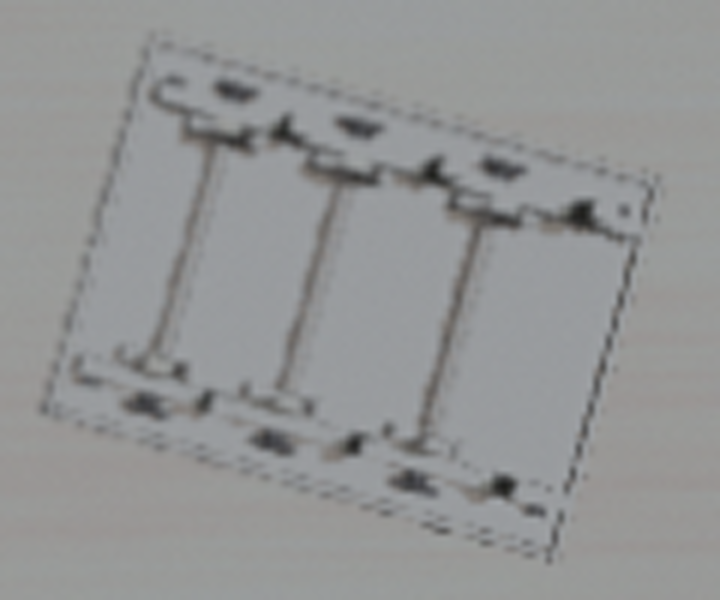

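View pics/rack_sc.png

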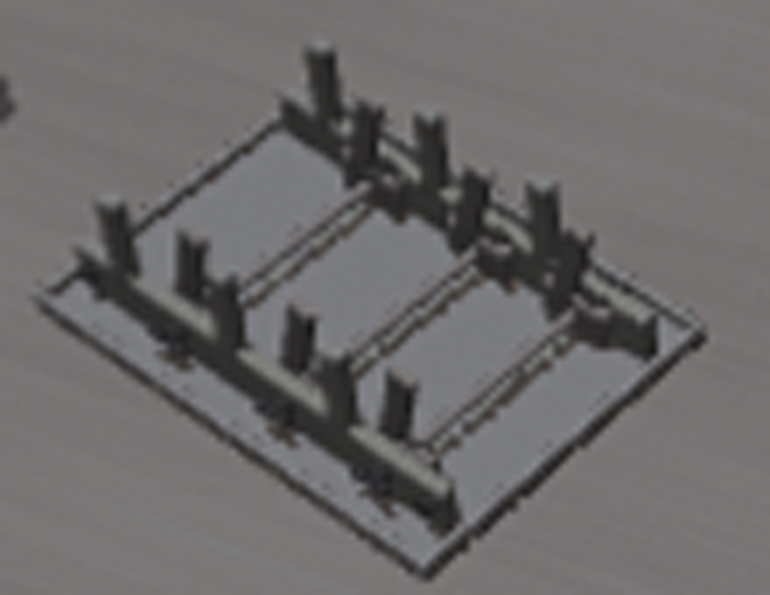

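The fingers that stand alone at the rack's -y end (right in the top view, left in the scene view) are the straight ones. The sloping ones sit on the carriages with cross bars. So rack +y points to top-view left and the thick slot is rightmost. Now I'll measure.

```bash
cat > m.py <<'E'
from h import *
a=cv2.imread("pics/top0.png"); b=cv2.imread("pics/scene0.png")
S=8
def up(im,x0,y0,x1,y1): return cv2.resize(im[y0:y1,x0:x1],None,fx=S,fy=S,interpolation=cv2.INTER_LINEAR)
def back(p,x0,y0): return (np.asarray(p,float)+.5)/S-.5+[x0,y0]
# stones
x0,y0=182,210; h=cv2.cvtColor(up(a,x0,y0,268,312),cv2.COLOR_BGR2HSV)
m=((h[...,1]>18)&(h[...,2]>105)&(h[...,0]>12)&(h[...,0]<35)).astype(np.uint8)
for c in cv2.findContours(m,0,cv2.CHAIN_APPROX_NONE)[0]:
    if cv2.contourArea(c)<1500: continue
    w=plane("top",back(c[:,0],x0,y0),.063)
    r=cv2.minAreaRect((w[:,:2]*1000).astype(np.float32)); print("stone",r, "m00c",w.mean(0))
    l=cv2.fitLine(((w[:,:2])*1000).astype(np.float32),cv2.DIST_L2,0,.01,.01).ravel(); print(" dir deg",np.degrees(np.arctan2(l[1],l[0])))
# rack outline
for n,im,(x0,y0,x1,y1) in (("top",a,(345,220,465,320)),("scene",b,(210,165,320,250))):
    g=cv2.cvtColor(up(im,x0,y0,x1,y1),cv2.COLOR_BGR2GRAY)
    bg=cv2.medianBlur(g,201); m=((g.astype(int)<bg.astype(int)-18)).astype(np.uint8)
    print(n,bg.mean())
    nz=cv2.findNonZero(m)
    k,lab,st,_=cv2.connectedComponentsWithStats(cv2.dilate(m,np.ones((13,13))))
    i=1+st[1:,4].argmax(); m[lab!=i]=0
    nz=cv2.findNonZero(m); hull=cv2.convexHull(nz)
    q=cv2.approxPolyN(hull,4,ensure_convex=True).reshape(-1,2)
    px=back(q,x0,y0); print(px)
    if n=="top":
      for z in (0,.01):
        r=cv2.minAreaRect((plane("top",back(hull[:,0],x0,y0),z)[:,:2]*1000).astype(np.float32)); print(z,r)
    print("plane0",plane(n,px,0.0)); print("plane.01",plane(n,px,0.01))
E
python3 m.py
```

```text
stone ((534.8367919921875, 287.872314453125), (24.48917007446289, 179.07147216796875), 85.79158020019531) m00c [0.5346 0.2879 0.063 ]
 dir deg -4.1857924
stone ((545.3488159179688, 187.62451171875), (177.86444091796875, 15.003405570983887), 1.20955491065979) m00c [0.5468 0.1872 0.063 ]
 dir deg 1.13284
top 152.7906015625
[[441.1875 302.6875]
 [350.6875 288.6875]
 [368.0625 227.1875]
 [452.5625 255.5625]]
0 ((503.5448913574219, -221.9490966796875), (235.3599090576172, 164.31643676757812), 73.7921371459961)
0.01 ((503.72698974609375, -220.34727478027344), (233.56028747558594, 163.0599822998047), 73.7921371459961)
plane0 [[ 0.4189 -0.3202  0.    ]
 [ 0.4567 -0.0858  0.    ]
 [ 0.6155 -0.1319  0.    ]
 [ 0.5407 -0.3515  0.    ]]
plane.01 [[ 0.4197 -0.3179  0.01  ]
 [ 0.4572 -0.0852  0.01  ]
 [ 0.6148 -0.131   0.01  ]
 [ 0.5406 -0.3489  0.01  ]]
scene 113.97263201871658
[[270.5625 248.8125]
 [208.3125 204.6875]
 [255.0625 170.1875]
 [317.1875 207.9375]]
plane0 [[ 0.6231 -0.1308  0.    ]
 [ 0.5495 -0.3801  0.    ]
 [ 0.3599 -0.3247  0.    ]
 [ 0.4309 -0.0751  0.    ]]
plane.01 [[ 0.6297 -0.1264  0.01  ]
 [ 0.5568 -0.3732  0.01  ]
 [ 0.369  -0.3184  0.01  ]
 [ 0.4393 -0.0713  0.01  ]]
```

```bash
cat > m2.py <<'E'
from h import *
def bk(p,f,o): return (np.array(p,float)+.5)/f-.5+o
t=bk([(150,38),(657,180),(550,558),(42,410)],6,[345,220])
s=bk([(427,578),(36,297),(287,112),(706,333)],7,[210,165])
for n,p in (("top",t),("scene",s)):
  for z in (0.,.004,.012):
    w=plane(n,p,z)[:,:2]; r=cv2.minAreaRect((w*1000).astype(np.float32)); print(n,z,r,w.mean(0))
f=bk([(113,205),(228,280),(340,358),(320,47),(430,118),(543,185)],7,[210,165])
print(plane("scene",f,.07))
th=-np.radians(16.2); R=np.array([[np.cos(th),-np.sin(th)],[np.sin(th),np.cos(th)]])
print((plane("scene",f,.07)[:,:2]-[.5035,-.2215])@R)
E
python3 m2.py
```

```text
top 0.0 ((507.43621826171875, -221.92149353027344), (228.6889190673828, 169.94569396972656), 73.41936492919922) [ 0.5068 -0.2217]
top 0.004 ((507.4971923828125, -221.28085327148438), (227.9895477294922, 169.42587280273438), 73.41936492919922) [ 0.5068 -0.2211]
top 0.012 ((507.6190185546875, -219.99961853027344), (226.59054565429688, 168.38632202148438), 73.41935729980469) [ 0.507  -0.2198]
scene 0.0 ((503.8647155761719, -222.40032958984375), (233.87405395507812, 170.2100067138672), 73.97832489013672) [ 0.5074 -0.2229]
scene 0.004 ((506.9561462402344, -220.2888946533203), (232.94752502441406, 169.53573608398438), 73.97832489013672) [ 0.5105 -0.2208]
scene 0.012 ((513.1388549804688, -216.06600952148438), (231.0944366455078, 168.18711853027344), 73.97833251953125) [ 0.5167 -0.2166]
[[ 0.5444 -0.3095  0.07  ]
 [ 0.5622 -0.2455  0.07  ]
 [ 0.5811 -0.1844  0.07  ]
 [ 0.4279 -0.2777  0.07  ]
 [ 0.4477 -0.2146  0.07  ]
 [ 0.4641 -0.1539  0.07  ]]
[[ 0.0638 -0.0731]
 [ 0.063  -0.0067]
 [ 0.0641  0.0572]
 [-0.0569 -0.0751]
 [-0.0555 -0.0089]
 [-0.0567  0.0539]]
```

```bash
cat >> h.py <<'E'
def st():
    o=bot.get_obs(); w,x,y,z=o["tool_rot"]
    psi=np.degrees(np.arctan2(2*(x*y+w*z),1-2*(y*y+z*z)))
    return o,psi
def go(x,y,z,psi):
    "rz to turn, then shift in the turned tool frame"
    o,p=st(); d=np.array([x,y,z])-o["eef_pos"]; a=np.radians(psi)
    X=np.array([np.cos(a),np.sin(a),0]);Y=np.array([np.sin(a),-np.cos(a),0])
    print("psi",p,"rz",p-psi,"shift mm",np.array([d@X,d@Y,-d[2]])*1000)
C=np.array([.5075,-.221]);RA=-16.3
def rack(x,y,z):
    a=np.radians(RA); return [C[0]+np.cos(a)*x-np.sin(a)*y, C[1]+np.sin(a)*x+np.cos(a)*y, z]
E
python3 -c "
from h import *
go(.535,.288,.30,-4.2)
go(.55,-.3,.30,-4.2)"
```

```text
psi 25.488391352852666 rz 29.688391352852666 shift mm [ 178.4629 -912.3655  -69.5648]
psi 25.488391352852666 rz 29.688391352852666 shift mm [ 236.4867 -327.0432  -69.5648]
```

Emit:
move_arm --commands '[[[0,0,-0.03,0,0,9.9,0.06],[0,0,-0.03,0,0,9.9,0.06],[0,0,-0.01,0,0,9.9,0.06],[0.04,-0.03,0,0,0,0,0.06],[0.04,-0.03,0,0,0,0,0.06],[0.04,-0.03,0,0,0,0,0.06],[0.04,-0.04,0,0,0,0,0.06],[0.04,-0.04,0,0,0,0,0.06],[0.03,-0.04,0,0,0,0,0.06]]]'

```text
t: 1.23
eef_pos: [0.5369, -0.4148, 0.3006]
tool_rot: [-0.0, 0.999, -0.036, -0.0]
contact_force: [0.6, -0.3, -0.2]
gripper_width: 0.699
grasp_force: 0.0
```

Emit:
move_arm --commands '[[[-0.003,-0.04,0,0,0,0,0.06],[-0.003,-0.046,0,0,0,0,0.06],[-0.003,-0.046,0,0,0,0,0.06],[-0.003,-0.046,0,0,0,0,0.06],[-0.003,-0.046,0,0,0,0,0.06],[-0.003,-0.046,0,0,0,0,0.06],[-0.003,-0.046,0,0,0,0,0.06],[-0.003,-0.046,0,0,0,0,0.06],[-0.004,-0.046,0,0,0,0,0.06],[-0.004,-0.046,0,0,0,0,0.06],[-0.004,-0.046,0,0,0,0,0.06],[-0.004,-0.046,0.02,0,0,0,0.06],[-0.004,-0.046,0.03,0,0,0,0.06],[-0.004,-0.046,0.03,0,0,0,0.06],[-0.004,-0.046,0.03,0,0,0,0.06],[-0.001,-0.017,0.03,0,0,0,0.06],[0,0,0,0,0,0,0.06],[0,0,0,0,0,0,0.06]]]'

```text
t: 3.48
eef_pos: [0.5346, 0.2851, 0.162]
tool_rot: [0.0, 0.999, -0.037, 0.0]
contact_force: [0.7, -0.1, 1.1]
gripper_width: 0.704
grasp_force: 0.0
```

```bash
python3 -c "
from h import *
go(.535,.288,.03,-4.2)
for n in ('scene',): cv2.imwrite('pics/a.png',imaging.read_camera(n)[150:400,300:560,::-1])"; python3 -c "
import cv2;a=cv2.imread('pics/a.png');cv2.imwrite('pics/a2.png',cv2.resize(a,None,fx=2,fy=2))"
```

```text
psi -4.286240620162359 rz -0.0862406201623589 shift mm [  0.1713  -2.9294 132.0145]
```

View pics/a2.png

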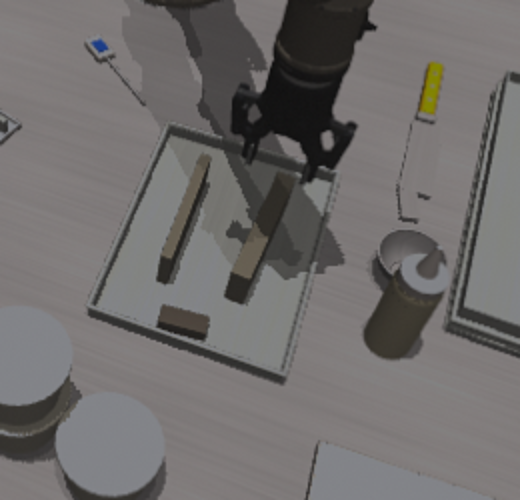

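The picture shows the open fingers above the thick stone, one on each side, at crop (245,130) and (320,150). I'll go down and grip.

Emit:
move_arm --commands '[[[0,-0.003,0.03,0,0,0,0.06],[0,0,0.03,0,0,0,0.06],[0,0,0.03,0,0,0,0.06],[0,0,0.025,0,0,0,0.06],[0,0,0.014,0,0,0,0.06],[0,0,0.003,0,0,0,0.06],[0,0,0,0,0,0,0.01],[0,0,0,0,0,0,0.01],[0,0,0,0,0,0,0.01],[0,0,0,0,0,0,0.01],[0,0,0,0,0,0,0.01],[0,0,0,0,0,0,0.01]]]' --squeeze 60

```text
t: 5.03
eef_pos: [0.5349, 0.2897, 0.0305]
tool_rot: [-0.0, 0.999, -0.037, 0.001]
contact_force: [-0.4, -0.4, 6.3]
gripper_width: 0.287
grasp_force: 59.6
```

Emit:
move_arm --commands '[[[0,0,-0.01,0,0,0,0.01],[0,0,-0.02,0,0,0,0.01],[0,0,-0.03,0,0,0,0.01],[0,0,-0.03,0,0,6,0.01],[0,0,-0.03,0,0,6,0.01],[0,0.02,0,0,0,0,0.01],[0.01,0.038,0,0,0,0,0.01],[0.01,0.04,0,0,0,0,0.01],[0.01,0.04,0,0,0,0,0.01],[0.01,0.04,0,0,0,0,0.01],[0.01,0.04,0,0,0,0,0.01],[0.01,0.04,0,0,0,0,0.01],[0.01,0.04,0,0,0,0,0.01],[0.01,0.04,0,0,0,0,0.01],[0.01,0.04,0,0,0,0,0.01],[0.01,0.04,0,0,0,0,0.01],[0.009,0.04,0,0,0,0,0.01],[0.006,0.04,0,0,0,0,0.01],[0.002,0.04,0,0,0,0,0.01],[0,0.02,0,0,0,0,0.01]]]'

```text
t: 7.52
eef_pos: [0.4873, -0.2824, 0.1483]
tool_rot: [0.0, 0.99, -0.142, -0.001]
contact_force: [-0.5, -0.0, -6.7]
gripper_width: 0.286
grasp_force: 60.3
```

Emit:
move_arm --commands '[[[0,0,0,0,0,0,0.01],[0,0,0,0,0,0,0.01],[0,0,0,0,0,0,0.01]]]'

```text
t: 7.9
eef_pos: [0.4908, -0.2779, 0.1491]
tool_rot: [-0.0, 0.99, -0.14, -0.0]
contact_force: [0.6, 0.6, -6.3]
gripper_width: 0.28
grasp_force: 60.3
```

```bash
python3 -c "
from h import *
go(*rack(0,-.060,.11),-16.3)
A=imaging.read_camera('scene'); B=imaging.read_camera('top')
cv2.imwrite('pics/b.png',cv2.resize(A[130:280,180:350,::-1],None,fx=4,fy=4)); cv2.imwrite('pics/bt.png',B[:,:,::-1])"
```

```text
psi -16.08059359902205 rz 0.2194064009779524 shift mm [ 0.0988  0.7287 39.0961]
```

View pics/b.png

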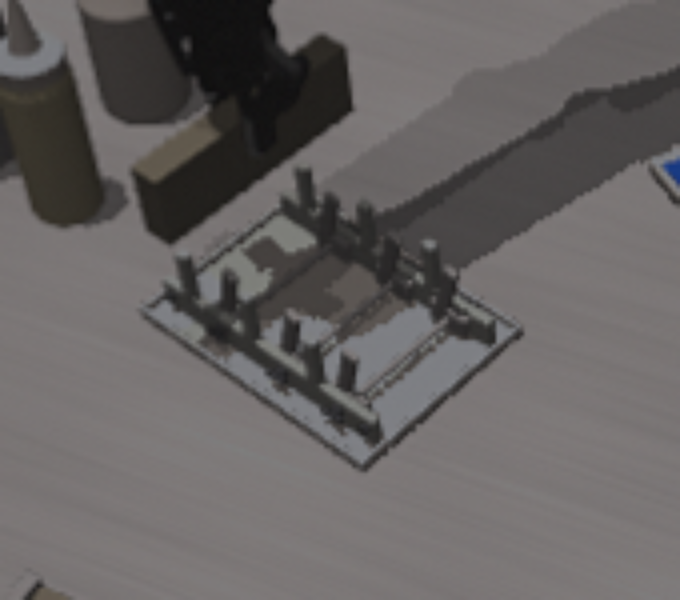

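The stone hangs level above the slots, parallel to the rack, and weighs about 6.3 N. I'll lower it into the mouth.

Emit:
move_arm --commands '[[[0,0.0005,0.015,0,0,0.2,0.01],[0,0,0.015,0,0,0,0.01],[0,0,0.01,0,0,0,0.01],[0,0,0.006,0,0,0,0.01],[0,0,0.003,0,0,0,0.01],[0,0,0.002,0,0,0,0.01],[0,0,0.002,0,0,0,0.01],[0,0,0,0,0,0,0.01],[0,0,0,0,0,0,0.01]]]'

```text
t: 9.12
eef_pos: [0.4906, -0.2799, 0.0965]
tool_rot: [0.0, 0.99, -0.143, 0.0]
contact_force: [0.5, -0.2, -6.3]
gripper_width: 0.285
grasp_force: 60.1
```

Emit:
move_arm --commands '[[[0,0,0.001,0,0,0,0.01],[0,0,0.001,0,0,0,0.01],[0,0,0,0,0,0,0.01]]]'

```text
t: 9.5
eef_pos: [0.4904, -0.2797, 0.0942]
tool_rot: [-0.0, 0.99, -0.143, -0.0]
contact_force: [0.3, 0.2, -6.3]
gripper_width: 0.281
grasp_force: 60.1
```

Emit:
move_arm --commands '[[[0,0,0.001,0,0,0,0.01],[0,0,0.001,0,0,0,0.01],[0,0,0,0,0,0,0.01]]]'

```text
t: 9.88
eef_pos: [0.4905, -0.2797, 0.0922]
tool_rot: [-0.0, 0.99, -0.143, -0.0]
contact_force: [-0.2, -0.2, -6.3]
gripper_width: 0.288
grasp_force: 60.1
```

Still free with the underside about 5 mm below the finger tops. Next I'll feel for the straight fingers (tool +y).

Emit:
move_arm --commands '[[[0,0.001,0,0,0,0,0.01],[0,0,0,0,0,0,0.01]]]'

```text
t: 10.12
eef_pos: [0.4903, -0.2807, 0.0923]
tool_rot: [-0.0, 0.99, -0.143, 0.0]
contact_force: [0.3, 1.4, -6.0]
gripper_width: 0.286
grasp_force: 60.1
```

Emit:
move_arm --commands '[[[0,0.001,0,0,0,0,0.01],[0,0,0,0,0,0,0.01]]]'

```text
t: 10.38
eef_pos: [0.4903, -0.2808, 0.0923]
tool_rot: [-0.001, 0.99, -0.143, 0.0]
contact_force: [1.2, 4.2, -4.9]
gripper_width: 0.284
grasp_force: 60.1
```

Emit:
move_arm --commands '[[[0,0.001,0,0,0,0,0.01],[0,0,0,0,0,0,0.01]]]'

```text
t: 10.62
eef_pos: [0.4903, -0.2809, 0.0923]
tool_rot: [-0.001, 0.99, -0.142, 0.0]
contact_force: [0.5, 6.3, -5.2]
gripper_width: 0.279
grasp_force: 60.3
```

The straight face is found at TCP y about -0.2807, where the model put it. I'll back off to light contact and lower.

Emit:
move_arm --commands '[[[0,-0.002,0,0,0,0,0.01],[0,0,0.001,0,0,0,0.01],[0,0,0.001,0,0,0,0.01],[0,0,0.001,0,0,0,0.01],[0,0,0.001,0,0,0,0.01],[0,0,0.001,0,0,0,0.01],[0,0,0,0,0,0,0.01]]]'

```text
t: 11.5
eef_pos: [0.4903, -0.2807, 0.0872]
tool_rot: [-0.0, 0.99, -0.143, 0.0]
contact_force: [1.7, 2.8, -6.4]
gripper_width: 0.289
grasp_force: 60.2
```

Emit:
move_arm --commands '[[[0,0,0.001,0,0,0,0.01],[0,0,0.001,0,0,0,0.01],[0,0,0,0,0,0,0.01]]]'

```text
t: 11.88
eef_pos: [0.4903, -0.2807, 0.0852]
tool_rot: [-0.0, 0.99, -0.143, -0.0]
contact_force: [1.6, 2.2, -6.8]
gripper_width: 0.285
grasp_force: 60.2
```

Emit:
move_arm --commands '[[[0,0,0.001,0,0,0,0.01],[0,0,0.001,0,0,0,0.01],[0,0,0,0,0,0,0.01]]]'

```text
t: 12.25
eef_pos: [0.4902, -0.2807, 0.0832]
tool_rot: [-0.0, 0.99, -0.143, -0.0]
contact_force: [1.8, 2.5, -5.4]
gripper_width: 0.279
grasp_force: 60.2
```

Emit:
move_arm --commands '[[[0,-0.0003,0.001,0,0,0,0.01],[0,0,0.001,0,0,0,0.01],[0,0,0,0,0,0,0.01]]]'

```text
t: 12.62
eef_pos: [0.4902, -0.2806, 0.0811]
tool_rot: [0.0, 0.99, -0.143, -0.0]
contact_force: [-0.1, 1.7, -6.6]
gripper_width: 0.289
grasp_force: 60.2
```

Emit:
move_arm --commands '[[[0,0,0.001,0,0,0,0.01],[0,0,0.001,0,0,0,0.01],[0,0,0,0,0,0,0.01]]]'

```text
t: 13.0
eef_pos: [0.4904, -0.2807, 0.0796]
tool_rot: [0.0, 0.99, -0.143, 0.0]
contact_force: [-1.4, 1.7, -1.0]
gripper_width: 0.285
grasp_force: 61.0
```

Emit:
move_arm --commands '[[[0,0,0.001,0,0,0,0.01],[0,0,0.001,0,0,0,0.01],[0,0,0,0,0,0,0.01]]]'

```text
t: 13.38
eef_pos: [0.4908, -0.2808, 0.0785]
tool_rot: [0.0, 0.99, -0.143, 0.001]
contact_force: [-3.1, 1.9, 9.5]
gripper_width: 0.281
grasp_force: 62.4
```

It wedged at TCP z about 0.080 (underside about 52 mm), with the push now at 9.5 N. A touch more, then hold.

Emit:
move_arm --commands '[[[0,0,0.0007,0,0,0,0.01],[0,0,0,0,0,0,0.01],[0,0,0,0,0,0,0.01]]]'

```text
t: 13.75
eef_pos: [0.4908, -0.2808, 0.0782]
tool_rot: [0.0, 0.99, -0.143, 0.001]
contact_force: [-3.0, 3.2, 12.6]
gripper_width: 0.28
grasp_force: 62.8
```

Emit:
move_arm --commands '[[[0,0,0.0004,0,0,0,0.01],[0,0,0,0,0,0,0.01],[0,0,0,0,0,0,0.01],[0,0,0,0,0,0,0.01]]]'

```text
t: 14.25
eef_pos: [0.4909, -0.2808, 0.0781]
tool_rot: [0.0, 0.99, -0.143, 0.001]
contact_force: [-5.0, 3.1, 15.0]
gripper_width: 0.282
grasp_force: 63.1
```

Emit:
move_arm --commands '[[[0,0,-0.001,0,0,0,0.01],[0,0,-0.0008,0,0,0,0.01],[0,0,0,0,0,0,0.05],[0,0,0,0,0,0,0.05],[0,0,0,0,0,0,0.05],[0,0,0,0,0,0,0.05]]]'

```text
t: 15.0
eef_pos: [0.4904, -0.2806, 0.078]
tool_rot: [0.0, 0.99, -0.143, 0.0]
contact_force: [1.1, -0.8, 0.3]
gripper_width: 0.583
grasp_force: 0.0
```

Emit:
move_arm --commands '[[[0,0,-0.02,0,0,0,0.05],[0,0,-0.04,0,0,0,0.05],[0,0,-0.05,0,0,0,0.05],[0,0,-0.01,0,0,-8.8,0.05],[0,0,0,0,0,-8.8,0.05],[0.005,-0.03,0,0,0,0,0.05],[0.005,-0.04,0,0,0,0,0.05],[0.006,-0.04,0,0,0,0,0.05],[0.006,-0.04,0,0,0,0,0.05],[0.006,-0.04,0,0,0,0,0.05],[0.006,-0.04,0,0,0,0,0.05],[0.006,-0.04,0,0,0,0,0.05],[0.006,-0.04,0,0,0,0,0.05],[0.006,-0.04,0,0,0,0,0.05],[0.006,-0.04,0.01,0,0,0,0.05],[0.006,-0.04,0.01,0,0,0,0.05],[0.001,-0.037,0.01,0,0,0,0.05],[0,0,0.01,0,0,0,0.05],[0,0,0.01,0,0,0,0.05],[0,0,0,0,0,0,0.05]]]'

```text
t: 17.5
eef_pos: [0.5453, 0.1859, 0.147]
tool_rot: [0.001, 1.0, 0.009, -0.001]
contact_force: [-0.2, -0.3, -0.1]
gripper_width: 0.588
grasp_force: 0.0
```

```bash
python3 -c "
from h import *
go(.546,.1875,.03,1.15); print(bot.get_obs()['eef_pos'])
A=imaging.read_camera('scene'); B=imaging.read_camera('top')
cv2.imwrite('pics/c.png',np.vstack([cv2.resize(A[150:250,200:330,::-1],(520,300)),cv2.resize(B[220:320,345:475,::-1],(520,300),interpolation=cv2.INTER_CUBIC)]))
h=cv2.cvtColor(cv2.resize(B[220:320,345:475],None,fx=8,fy=8,interpolation=cv2.INTER_LINEAR),cv2.COLOR_RGB2HSV)
m=((h[...,1]>18)&(h[...,2]>105)&(h[...,0]>12)&(h[...,0]<35)).astype(np.uint8)
for c in cv2.findContours(m,0,cv2.CHAIN_APPROX_NONE)[0]:
    if cv2.contourArea(c)<3000: continue
    w=plane('top',(c[:,0]+.5)/8-.5+[345,220],.111); r=cv2.minAreaRect((w[:,:2]*1000).astype(np.float32)); print(r)
    d=np.array(r[0])/1000-C; a=np.radians(RA); print('rack xy',d@[np.cos(a),np.sin(a)],d@[-np.sin(a),np.cos(a)])
"
```

```text
psi 1.069826012670558 rz -0.08017398732944181 shift mm [  0.7005  -1.5973 117.0413]
[0.5453 0.1859 0.147 ]
((490.9980163574219, -282.2220458984375), (25.710044860839844, 179.6119384765625), 73.32521057128906)
rack xy 0.0013442989074774424 -0.0633928010784952
```

View pics/c.png

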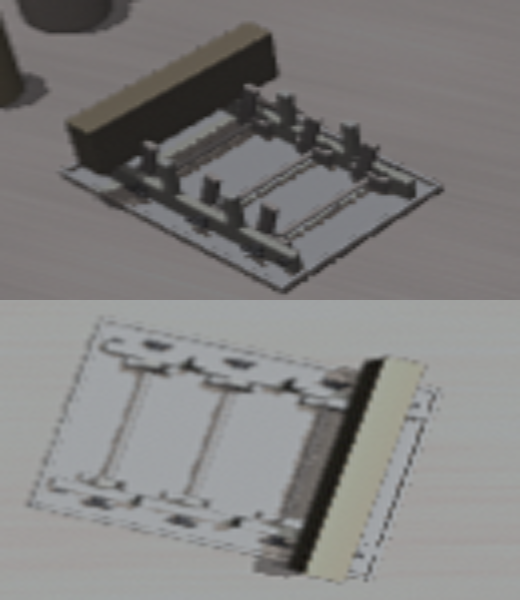

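The thick stone stands upright in the outermost wide slot, flat on the straight fingers and centred lengthwise. Now the thin one.

Emit:
move_arm --commands '[[[0.0005,-0.0015,0.03,0,0,0,0.05],[0,0,0.03,0,0,0,0.05],[0,0,0.03,0,0,0,0.05],[0,0,0.02,0,0,0,0.05],[0,0,0.007,0,0,0,0.05],[0,0,0,0,0,0,0.05],[0,0,0,0,0,0,0.005],[0,0,0,0,0,0,0.005],[0,0,0,0,0,0,0.005],[0,0,0,0,0,0,0.005],[0,0,0,0,0,0,0.005],[0,0,0,0,0,0,0.005]]]'

```text
t: 19.1
eef_pos: [0.5469, 0.1897, 0.032]
tool_rot: [-0.0, 1.0, 0.01, 0.001]
contact_force: [-0.6, 0.1, 6.8]
gripper_width: 0.163
grasp_force: 59.6
```

Emit:
move_arm --commands '[[[0,0,-0.01,0,0,0,0.005],[0,0,-0.02,0,0,0,0.005],[0,0,-0.03,0,0,0,0.005],[0,0,-0.03,0,0,8.7,0.005],[0,0,-0.028,0,0,8.7,0.005],[0.005,0.02,0,0,0,0,0.005],[0.008,0.036,0,0,0,0,0.005],[0.009,0.036,0,0,0,0,0.005],[0.009,0.036,0,0,0,0,0.005],[0.009,0.036,0,0,0,0,0.005],[0.009,0.036,0,0,0,0,0.005],[0.009,0.036,0,0,0,0,0.005],[0.009,0.036,0,0,0,0,0.005],[0.008,0.036,0,0,0,0,0.005],[0.003,0.02,0,0,0,0,0.005],[0,0.013,0,0,0,0,0.005],[0,0,0,0,0,0,0.005],[0,0,0,0,0,0,0.005],[0,0,0,0,0,0,0.005]]]'

```text
t: 21.48
eef_pos: [0.526, -0.1587, 0.149]
tool_rot: [-0.0, 0.99, -0.14, 0.0]
contact_force: [1.3, -0.8, -3.7]
gripper_width: 0.163
grasp_force: 58.9
```

```bash
python3 -c "
from h import *
go(*rack(0,.0645,.0995),-16.4)"
```

```text
psi -16.08826373456291 rz 0.3117362654370872 shift mm [-0.3031  0.5308 49.4887]
```

Emit:
move_arm --commands '[[[0,0.0005,0.015,0,0,0.3,0.005],[0,0,0.015,0,0,0,0.005],[0,0,0.01,0,0,0,0.005],[0,0,0.005,0,0,0,0.005],[0,0,0.003,0,0,0,0.005],[0,0,0.001,0,0,0,0.005],[0,0,0.001,0,0,0,0.005],[0,0,0.001,0,0,0,0.005],[0,0,0,0,0,0,0.005]]]'

```text
t: 22.6
eef_pos: [0.5257, -0.1604, 0.0981]
tool_rot: [0.0, 0.99, -0.144, 0.0]
contact_force: [-0.8, 0.5, -4.4]
gripper_width: 0.161
grasp_force: 59.0
```

Emit:
move_arm --commands '[[[0,0,0.001,0,0,0,0.005],[0,0,0.001,0,0,0,0.005],[0,0,0,0,0,0,0.005]]]'

```text
t: 22.98
eef_pos: [0.5256, -0.1604, 0.0959]
tool_rot: [0.0, 0.99, -0.144, -0.0]
contact_force: [0.4, 1.6, -3.3]
gripper_width: 0.164
grasp_force: 59.0
```

Emit:
move_arm --commands '[[[0,0,0.001,0,0,0,0.005],[0,0,0.001,0,0,0,0.005],[0,0,0,0,0,0,0.005]]]'

```text
t: 23.35
eef_pos: [0.5256, -0.1604, 0.0939]
tool_rot: [-0.0, 0.99, -0.144, -0.0]
contact_force: [-1.0, -0.3, -4.0]
gripper_width: 0.167
grasp_force: 59.0
```

Emit:
move_arm --commands '[[[0,0.001,0,0,0,0,0.005],[0,0,0,0,0,0,0.005]]]'

```text
t: 23.6
eef_pos: [0.5254, -0.1615, 0.094]
tool_rot: [0.0, 0.99, -0.144, 0.0]
contact_force: [0.3, -0.5, -3.9]
gripper_width: 0.165
grasp_force: 58.9
```

Emit:
move_arm --commands '[[[0,0.001,0,0,0,0,0.005],[0,0,0,0,0,0,0.005]]]'

```text
t: 23.85
eef_pos: [0.5253, -0.1617, 0.0941]
tool_rot: [-0.0, 0.99, -0.143, 0.0]
contact_force: [0.2, 2.7, -2.5]
gripper_width: 0.163
grasp_force: 58.9
```

Emit:
move_arm --commands '[[[0,0.001,0,0,0,0,0.005],[0,0,0,0,0,0,0.005]]]'

```text
t: 24.1
eef_pos: [0.5253, -0.1618, 0.0941]
tool_rot: [-0.001, 0.99, -0.143, 0.0]
contact_force: [1.6, 4.4, -3.8]
gripper_width: 0.167
grasp_force: 59.0
```

Again the face is where expected (rack y about 62 mm). Back off and lower.

Emit:
move_arm --commands '[[[0,-0.0015,0,0,0,0,0.005],[0,0,0.001,0,0,0,0.005],[0,0,0.001,0,0,0,0.005],[0,0,0.001,0,0,0,0.005],[0,0,0.001,0,0,0,0.005],[0,0,0.001,0,0,0,0.005],[0,0,0,0,0,0,0.005]]]'

```text
t: 24.98
eef_pos: [0.5254, -0.1617, 0.0889]
tool_rot: [-0.0, 0.99, -0.144, 0.0]
contact_force: [0.9, 3.8, -3.9]
gripper_width: 0.166
grasp_force: 58.9
```

Emit:
move_arm --commands '[[[0,0,0.001,0,0,0,0.005],[0,0,0.001,0,0,0,0.005],[0,0,0,0,0,0,0.005]]]'

```text
t: 25.35
eef_pos: [0.5253, -0.1617, 0.0869]
tool_rot: [-0.0, 0.99, -0.144, 0.0]
contact_force: [2.0, 3.3, -2.5]
gripper_width: 0.167
grasp_force: 59.0
```

Emit:
move_arm --commands '[[[0,0,0.001,0,0,0,0.005],[0,0,0.001,0,0,0,0.005],[0,0,0,0,0,0,0.005]]]'

```text
t: 25.72
eef_pos: [0.5253, -0.1617, 0.0849]
tool_rot: [-0.0, 0.99, -0.144, 0.0]
contact_force: [1.5, 4.1, -2.6]
gripper_width: 0.166
grasp_force: 59.1
```

Lateral force is rising a little, so I'll ease off 0.7 mm and continue.

Emit:
move_arm --commands '[[[0,-0.0007,0.001,0,0,0,0.005],[0,0,0.001,0,0,0,0.005],[0,0,0,0,0,0,0.005]]]'

```text
t: 26.1
eef_pos: [0.5251, -0.1616, 0.0827]
tool_rot: [0.0, 0.99, -0.144, -0.0]
contact_force: [1.9, 1.7, -3.8]
gripper_width: 0.168
grasp_force: 59.1
```

Emit:
move_arm --commands '[[[0,0,0.001,0,0,0,0.005],[0,0,0.001,0,0,0,0.005],[0,0,0,0,0,0,0.005]]]'

```text
t: 26.48
eef_pos: [0.5254, -0.1616, 0.0812]
tool_rot: [0.0, 0.99, -0.144, 0.0]
contact_force: [-0.4, 1.0, 1.8]
gripper_width: 0.17
grasp_force: 59.8
```

Emit:
move_arm --commands '[[[0,0,0.001,0,0,0,0.005],[0,0,0.001,0,0,0,0.005],[0,0,0,0,0,0,0.005]]]'

```text
t: 26.85
eef_pos: [0.5257, -0.1617, 0.08]
tool_rot: [0.0, 0.99, -0.144, 0.0]
contact_force: [-3.3, 1.5, 9.9]
gripper_width: 0.166
grasp_force: 61.1
```

Wedged (underside about 52 mm). Same press and release as before.

Emit:
move_arm --commands '[[[0,0,0.001,0,0,0,0.005],[0,0,0,0,0,0,0.005],[0,0,0,0,0,0,0.005],[0,0,0,0,0,0,0.005]]]'

```text
t: 27.35
eef_pos: [0.5259, -0.1617, 0.0796]
tool_rot: [0.0, 0.99, -0.144, 0.001]
contact_force: [-4.8, 1.3, 14.3]
gripper_width: 0.167
grasp_force: 61.8
```

Emit:
move_arm --commands '[[[0,0,0.0002,0,0,0,0.005],[0,0,0,0,0,0,0.005],[0,0,0,0,0,0,0.005],[0,0,-0.001,0,0,0,0.005],[0,0,-0.001,0,0,0,0.005],[0,0,0,0,0,0,0.045],[0,0,0,0,0,0,0.045],[0,0,0,0,0,0,0.045],[0,0,0,0,0,0,0.045],[0,0,-0.02,0,0,0,0.045],[0,0,-0.04,0,0,0,0.045],[0,0,-0.05,0,0,0,0.045],[0,-0.04,-0.02,0,0,0,0.045],[0,-0.05,0,0,0,0,0.045],[0,-0.05,0,0,0,0,0.045],[0,-0.05,0,0,0,0,0.045],[0,-0.04,0,0,0,0,0.045],[0,0,0,0,0,0,0.045],[0,0,0,0,0,0,0.045]]]'

```text
t: 29.72
eef_pos: [0.5906, 0.0584, 0.2096]
tool_rot: [0.0, 0.99, -0.144, -0.0]
contact_force: [-0.3, -0.5, 0.1]
gripper_width: 0.526
grasp_force: 0.0
```

```bash
python3 -c "
from h import *
A=imaging.read_camera('scene'); B=imaging.read_camera('top')
cv2.imwrite('pics/d.png',np.vstack([cv2.resize(A[150:250,200:330,::-1],(520,300)),cv2.resize(B[220:320,345:475,::-1],(520,300),interpolation=cv2.INTER_CUBIC)]))
h=cv2.cvtColor(cv2.resize(B[210:320,345:475],None,fx=8,fy=8,interpolation=cv2.INTER_LINEAR),cv2.COLOR_RGB2HSV)
m=((h[...,1]>18)&(h[...,2]>105)&(h[...,0]>12)&(h[...,0]<35)).astype(np.uint8)
for c in cv2.findContours(m,0,cv2.CHAIN_APPROX_NONE)[0]:
    if cv2.contourArea(c)<3000: continue
    w=plane('top',(c[:,0]+.5)/8-.5+[345,210],.111); r=cv2.minAreaRect((w[:,:2]*1000).astype(np.float32)); print(r)
    d=np.array(r[0])/1000-C; a=np.radians(RA); print('rack xy',d@[np.cos(a),np.sin(a)],d@[-np.sin(a),np.cos(a)])
"
```

```text
((491.0328063964844, -282.2608642578125), (25.792905807495117, 179.4575653076172), 73.33440399169922)
rack xy 0.0013885855922491682 -0.06342029473948217
```

View pics/d.png

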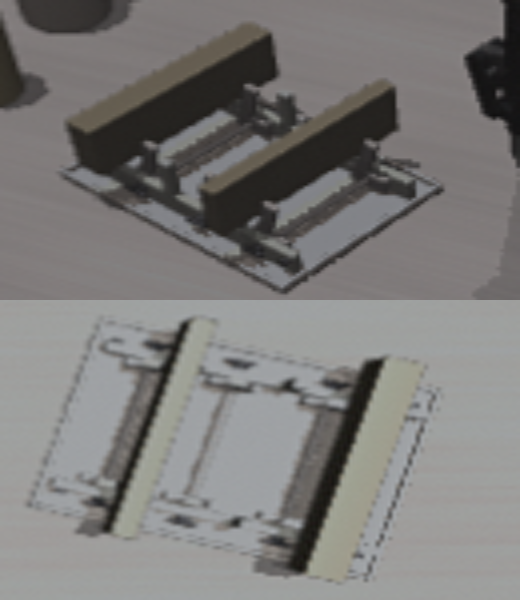

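Both stones stand upright and parallel in their own slots, with the middle slot empty and the fingers clear. Handing in.

```bash
python3 -c "
from station import bot
print(bot.hand_in())"
```

```text
the job is handed in; nothing more can be done
None
```

Both stones are wedged on edge in their own slots, each pressed with about 15 N and let go, and the job is handed in; the judge returned no verdict, and the last pictures show both upright and in place.

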